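# Take a cup's width on the potter's measuring board and lock the setting

## Task

Take the width of the pale speckled cup that stands on the measuring board: push the sliding jaw up behind it until the cup is nipped lightly but surely between the two cork pads (about 8 newtons; bisque ware cracks if squeezed hard), then press the red lever right down to lock the jaw at that setting. Lift the cup out without upsetting the setting and stand it upright on the ware board with the other two cups; leave the jaw locked where it is, and do not disturb the other cups or the glaze jar.

Things in the scene. Friction and masses are not known exactly. Their poses are not given: they have to be found in the camera images.
- gauge: Measuring board: a pale wooden bed 100 (its x) x 300 (its y) x 14 mm that cannot shift, with a rule along its +x edge. Origin under the bed's centre, z up; the bed's top is 14 mm above the origin. A fixed wooden stop (56 mm wide, 66 mm high from the table) stands near its +y end, a sliding jaw towards its -y end; the jaw is pushed along +y to close. The cup stands on the bed between them
- stop_pad: Cork pad on the fixed stop, 50 x 3 x 40 mm (x, y, z); origin at its centre, 44 mm above the table and 116.5 mm along the board's +y. Its face towards the jaw is at 115 mm
- slide (a joint): Opening between the two cork pads' faces in m (0 shut, 0.135 wide open). The jaw slides with about 1.5 N of friction and stays where it is left. Good measuring pressure on the cup is 5 to 12 N at each pad, held a moment; more than 15 N cracks it. The push on the jaw is the pressure on the cup plus the jaw's friction (and up to about 1 N while the cup is still sliding along the bed towards the stop)
- jaw_pad: Cork pad on the sliding jaw, 50 x 3 x 40 mm, parallel to the stop pad; origin at its centre, 44 mm above the table. The cup is squeezed between this and stop_pad
- slide_back (a point): Centre of the upright back face of the sliding jaw, the face to push (towards the board's +y), 44 mm above the table. The wooden jaw block is 50 mm wide (board x), and its back can be touched from 26 to 64 mm above the table; behind its foot a flat aluminium saddle, 24 mm above the table, reaches 28 mm further back (-y), and on the saddle at the board's -x side stands the lever's pivot, from 35 to 52 mm off the middle
- lever (a joint): Red cam lever on the sliding jaw, rad: 0 raised 37 degrees, 0.65 level at its end stop; locked above 0.60. Its axis is parallel to the board's y, so a press straight down does not push the jaw. Pressed 40 mm out it takes 2 N for the first 0.2 rad, then stiffens to about 10 N as the cam bites. It stays where left; locked, it clamps the jaw to the bed against knocks of 10 N
- lever_tip (a point): Top of the red thumb pad near the lever's free end (pad 26 x 16 mm), 58 mm from the lever's pivot. The lever points to the board's -x; press it about 40 mm out from the pivot (84 mm from the board's middle line), where it can be reached straight down both raised and level. Raised, this point is about 65 mm above the table; locked, it is about 32 mm above the table and 102 mm from the board's middle line
- cup_mid (a point): The cup to measure: pale grey speckled, handleless, about 62 mm across (hand made, 1 or 2 mm out of round) and 60 mm tall, open at the top, wall about 5 mm, 0.11 kg. The point is its centre, 30 mm above its foot, so 44 mm above the table at the start
- ware_board: Plank on two battens, 130 (its x) x 360 (its y) x 22 mm, that cannot shift; origin under its centre, top 22 mm above the table. The two other cups stand on its -y half (far from the robot); its +y half (near the robot) is free for the measured cup
- banding_wheel: Obstacle between the two boards, always in the same place: blue banding wheel with a round plaster bat, 190 mm across, with clay trimmings on top up to 135 mm above the table; origin under its centre
- bisque_mid (a point): Terracotta cup on the ware board, 72 mm across, 80 mm tall, point at its centre; leave it alone
- green_mid (a point): Green cup on the ware board, 66 mm across, 57 mm tall, point at its centre; leave it alone
- jar_mid (a point): Glaze jar with a yellow lid, 48 mm across, 68 mm tall, on the table beside the measuring board, point at its centre; leave it alone

How it is judged:
By the outcome, as a careful person would: the job done as asked, in the order asked, and still so for the second after the job is handed in, with the robot touching nothing.
It also fails if it takes over 72 s, if anything falls off the work surface, if the arm or the gripper's body presses on something with over 40 N, if the wrist force passes 120 N, or if a joint passes its speed limit or range.

## Robot

A 6-joint arm with a two-finger parallel gripper is mounted at the origin on a cart in front of the work surface, level with it; the furniture and walls round the work are solid. World frame = base frame: x ahead of the robot, y to its left, z up, the work surface at z = 0. Lengths are in m, angles in rad, forces in N, time in s.
With the tool pointing down it reaches from about 0.35 to 0.975 m from the base axis. Payload 4.9 kg.
Tool frame: the origin (TCP) lies between the finger pads; the fingertips stand 22 mm ahead of it and the grasp point (between the pads) lies 3 mm ahead of it; z points along the fingers, y is the line along which they close (so a half turn about z gives the same grasp; the last joint's range is limited). The gripper opens to 85 mm and grips with 20 to 120 N. Pads are 22 mm wide; open, the fingers measure 114 mm over their backs; the gripper's body (76 mm by 85 mm) begins 54 mm behind the grasp point. The pads swing forward as they close: fully open they stand 13 mm farther back than shut.
Start: joints at [-1.297, 0.053, 1.613, -0, 1.476, -0.119], TCP at [0.239, -0.577, 0.253] pointing down, gripper open.
Joint ranges: [-3.01, 3.01], [-1.01, 2.22], [0.06, 2.58], [-1.02, 4.17], [0.09, 2.62], [-3.14, 3.14]. Speed limits (rad/s): [2.57, 2.57, 3.14, 3.14, 3.14, 3.14].

## Interface

Orientations are given as a unit quaternion [w, x, y, z].
In Python, from plant import state, grab_frame, get_calibration, job_done, recognise, regions_of gives the robot as it stands.
- The arm moves only by the tool apply_moves, never from a script. Its argument "targets" is a list of rows, each an object with "translation": the shift along the tool's x, y, z normalised to -1 to 1, where 1 is 100 mm, a list of three; "twist": the turn about the tool's z normalised to -1 to 1, where 1 is 0.1 rad; "hand": the opening, from 0 (shut) to 1 (fully open). A call has 1 to 8 rows; each row shifts and turns the commanded pose from where the row before left it, along the tool's axes as they then stand; what a row does not reach is not made up. A row lasts 1/10 s, in which the tool goes at most 50 mm and 8.59 degrees, less where a joint would pass 70% of its speed; a pose out of reach is approached as far as the arm can. A call with a number of a shift or a turn outside -1 to 1 is refused whole. A call with a gripper value outside its range is refused whole. The fingers move at their own pace and stop on an object; the grip force is fixed at half the most. Time passes only in rows, so rows that do not move let the fingers close. It gives the time, the measured TCP pose, the force, the opening and the grip force at its end, in the units of the state.
- state(): the state, without advancing time (a new reading comes with each control period).
- grab_frame(name): name is "side" or "top" or "wrist"; returns the picture (420x560x3 uint8, red, green, blue); there is no depth.
- get_calibration(name): a dict with "camera_matrix" (3x3 intrinsics, pixels), "pose" (4x4, takes a point from camera to world coordinates). Camera axes: x right, y up, looking along -z (the intrinsics and any distortion apply to the point x, -y, -z); pixel columns grow to the right and rows downward; lengths in m; the calibration is good to about 2 mm. The wrist camera is an equidistant fisheye: a pixel r from the principal point sees the ray r / f radians off the axis. A picture is of the moment at which its call begins: read the wrist's pose just before it. get_calibration takes no time and is no camera call; for the wrist camera it gives the pose at the moment of the call.
- job_done(): hands the job in; it is judged then, once.
Trained networks look in the newest picture that a camera, given by its name, has taken for a name from the list of things; names that differ only in an ending like _2 or _b are one class to them, and where a whole thing is asked for, a point or a joint stands for the part that bears it (a point fixed in the world has none). Each returns a list of dicts, best first, with "score" (0 to 1); they miss things now and then, are a little off and sometimes report something else, mostly with a low value. They report only what shows in the picture. A call takes as long as a camera call.
- recognise(camera, query): "point" ([x, y, z] in m, in world coordinates, good to about 4 mm: the middle of the surface that is visible of it).
- regions_of(camera, query): "pixels" (420x560 bool, what is visible of it).
The state is a dict: "time": time; "joint_pos": joint angles; "joint_vel": joint speeds; "joint_efforts": joint torques, N m; "tool_pos": TCP position; "tool_rot": TCP orientation; "contact_force": force on the tool from outside, world axes, zero at the start; "ft_torque": the same for the moment, N m; "gripper_width": opening from 0.0 (shut) to 1.0 (fully open); "grasp_force": force on a finger pad.
Only numpy, scipy, OpenCV 4.12 (cv2) and the standard library are available. Lean on these libraries where they do the work, as an engineer would, in place of code of your own. Each camera call takes 0.05 s, during which the arm holds its last target. There are 200 camera calls.

## Working session

There is one attempt and no reset: what is moved stays moved. The work goes in short steps, Python scripts to look and compute and a tool call to move; the robot and the scene stay as the last step left them, time stands still between calls to the robot, and variables do not carry over. Pictures are saved under pics/ and viewed, at most 10 in all, crops included, and the job is handed in when it is done.

Besides the shell and the picture viewer there is one more tool, called after ">>>" as name([rows], argument=value, ...), one row to a line, values as JSON. apply_moves: Moves the arm, as the interface text tells. Its arguments: {"type":"object","properties":{"targets":{"type":"array"}},"required":["targets"]}

```bash
mkdir -p pics; ls
cat > h.py <<'E'
import numpy as np, cv2
from plant import *
def snap(n,f):
    im=grab_frame(n); cv2.imwrite('pics/'+f,im[:,:,::-1]); return im
def proj(n,P):
    c=get_calibration(n);K=np.array(c['camera_matrix']);T=np.linalg.inv(np.array(c['pose']))
    p=T[:3,:3]@np.array(P)+T[:3,3]; q=K@np.array([p[0],-p[1],-p[2]]); return q[:2]/q[2]
def ray(n,uv,z):
    c=get_calibration(n);K=np.array(c['camera_matrix']);T=np.array(c['pose'])
    d=np.linalg.inv(K)@[uv[0],uv[1],1]; d=T[:3,:3]@[d[0],-d[1],-d[2]]
    return T[:3,3]+d*(z-T[2,3])/d[2]
E
python3 - <<'E'
from h import *
s=state();print({k:np.round(v,3) for k,v in s.items()})
a=snap('top','top0.png');b=snap('side','side0.png')
cv2.imwrite('pics/both0.png',cv2.resize(np.vstack([a,b])[:,:,::-1],(400,600))) 
for n in ['gauge','stop_pad','jaw_pad','slide_back','lever_tip','cup_mid','ware_board','banding_wheel','bisque_mid','green_mid','jar_mid']:
    for c in ['top','side']:
        r=recognise(c,n); print(n,c,[(np.round(x['point'],3).tolist(),round(x['score'],2)) for x in r[:2]])
for c in ['top','side']:
    k=get_calibration(c);print(np.round(k['camera_matrix'],1).tolist(),np.round(k['pose'],3).tolist())
E
```

```text
pics
{'time': np.float64(0.0), 'joint_pos': array([-1.297,  0.053,  1.614,  0.   ,  1.476, -0.119]), 'joint_vel': array([ 0.001,  0.002, -0.002,  0.001, -0.001, -0.   ]), 'joint_efforts': array([-2.0000e-03, -3.9369e+01, -3.7018e+01, -0.0000e+00,  7.0000e-03,
        0.0000e+00]), 'tool_pos': array([ 0.239, -0.577,  0.252]), 'tool_rot': array([-0.001,  0.981,  0.195, -0.   ]), 'contact_force': array([-0.867, -0.272,  0.251]), 'ft_torque': array([-0.005,  0.061, -0.004]), 'grasp_force': np.float64(0.0), 'gripper_width': np.float64(0.998)}
gauge top [([0.522, 0.156, 0.015], 0.57)]
gauge side [([0.495, 0.19, 0.023], 0.66)]
stop_pad top [([0.499, 0.302, 0.05], 0.61)]
stop_pad side [([0.496, 0.172, 0.037], 0.58)]
jaw_pad top []
jaw_pad side [([0.461, -0.085, 0.103], 0.74), ([0.513, 0.186, 0.049], 0.71)]
slide_back top [([0.514, 0.161, 0.025], 0.77)]
slide_back side [([0.51, 0.185, 0.048], 0.63), ([0.498, 0.174, 0.037], 0.58)]
lever_tip top [([0.516, 0.16, 0.024], 0.57)]
lever_tip side [([0.446, 0.138, 0.058], 0.54)]
cup_mid top [([0.502, 0.256, 0.036], 0.77)]
cup_mid side [([0.496, 0.258,
[... 231 characters left out ...]
[0.717, -0.384, 0.068], 0.88)]
bisque_mid side [([0.712, -0.35, 0.079], 0.69)]
green_mid top [([0.623, -0.391, 0.052], 0.6), ([0.503, 0.257, 0.036], 0.24)]
green_mid side [([0.614, -0.362, 0.058], 0.66), ([0.497, 0.264, 0.06], 0.37)]
jar_mid top [([0.662, 0.168, 0.065], 0.68)]
jar_mid side [([0.656, 0.185, 0.049], 0.78), ([0.496, 0.175, 0.038], 0.47)]
[[414.0, 0.0, 279.7], [0.0, 414.0, 215.0], [0.0, 0.0, 1.0]] [[-0.01, 0.99, -0.14, 0.412], [-1.0, -0.006, 0.027, 0.023], [0.026, 0.14, 0.99, 1.172], [0.0, 0.0, 0.0, 1.0]]
[[472.0, 0.0, 284.5], [0.0, 472.0, 209.5], [0.0, 0.0, 1.0]] [[-0.906, 0.246, -0.345, 0.095], [-0.423, -0.492, 0.761, 1.053], [0.017, 0.835, 0.549, 0.849], [0.0, 0.0, 0.0, 1.0]]
```

Run:
```python
import cv2
a=cv2.imread('pics/top0.png');cv2.imwrite('pics/t1.png',cv2.resize(a[100:340,100:280],None,fx=2.5,fy=2.5,interpolation=cv2.INTER_CUBIC)[:600])
```

```text
(no output)
```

View pics/top0.png

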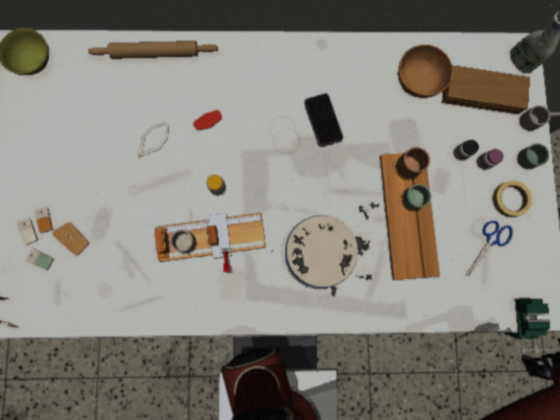

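View pics/t1.png

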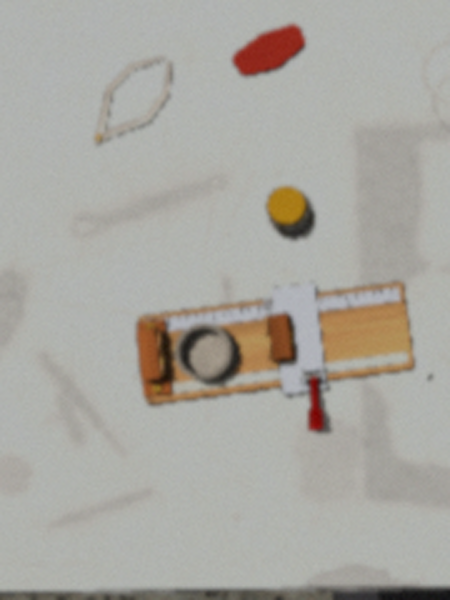

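View pics/side0.png

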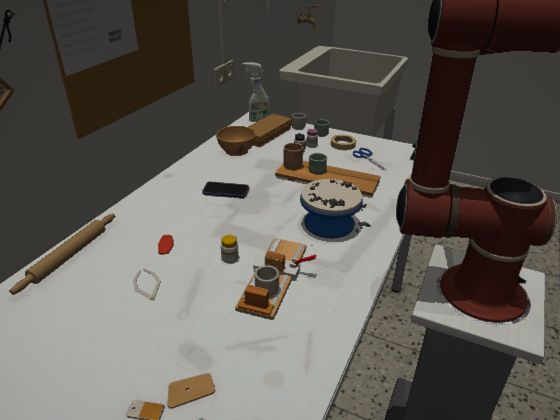

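The top view shows the measuring board at about (155–265, 213–262), turned slightly, with +y to image left. The cup is at (184,242), the jaw block at (212,235) and the lever at (226,262). The jar at (215,184) and the ware board (cups at its far end) match the network points.

Run:
```python
from h import *
C=lambda u,v,z:ray('top',(100+u/2.5,100+v/2.5),z)
P=[C(400,283,.014),C(413,368,.014),C(152,403,.014),C(137,318,.014)]
for p in P: print(np.round(p,4))
y=(P[2]-P[1]); y2=P[3]-P[0]; print(np.linalg.norm(y),np.linalg.norm(y2),[np.degrees(np.arctan2(-v[0],v[1])) for v in (y,y2)], np.linalg.norm(P[0]-P[1]))
x=P[0]-P[1];print('x ang',np.degrees(np.arctan2(x[1],x[0])))
print('cup rim centre',C(210,354,.074)); print('jaw top',C(282,338,.064)); print('lever tip',C(317,422,.065)); print('stop top',C(152,358,.066),'saddle back corners',C(315,282,.024),C(327,388,.024))
print('jar',C(287,206,.068))
# ware board by mask
grab_frame('top')
m=regions_of('top','ware_board')[0]['pixels'].astype(np.uint8)
q,_=cv2.findContours(m,0,2)[0],0
r=cv2.minAreaRect(np.vstack(q)); b=cv2.boxPoints(r); print(np.round([ray('top',t,.022) for t in b],3))
m=regions_of('top','cup_mid')[0]['pixels'];v,u=np.nonzero(m);print('cup mask',u.min(),u.max(),v.min(),v.max())
m=regions_of('top','gauge')[0]['pixels'].astype(np.uint8);r=cv2.minAreaRect(np.vstack(cv2.findContours(m,0,2)[0]));print(np.round([ray('top',t,.014) for t in cv2.boxPoints(r)],3))
print(np.round(get_calibration('wrist')['camera_matrix'],1).tolist(),np.round(get_calibration('wrist')['pose'],3).tolist())
```

```text
[0.5813 0.0469 0.014 ]
[0.4852 0.0327 0.014 ]
[0.449  0.3212 0.014 ]
[0.5436 0.3406 0.014 ]
0.29069835753492745 0.2961216907189647 [np.float64(7.146829432621708), np.float64(7.300400917493151)] 0.09711448389153829
x ang 8.393064460982332
cup rim centre [0.49801257 0.24639937 0.074     ]
jaw top [0.51530335 0.17220419 0.064     ]
lever tip [0.42577414 0.13407911 0.065     ]
stop top [0.49488946 0.30917488 0.066     ] saddle back corners [0.58154529 0.14162604 0.024     ] [0.46334563 0.12749851 0.024     ]
jar [0.65865069 0.16803745 0.068     ]
[[ 0.751 -0.298  0.022]
 [ 0.765 -0.436  0.022]
 [ 0.401 -0.451  0.022]
 [ 0.389 -0.318  0.022]]
cup mask 170 194 228 251
[[0.584 0.341 0.014]
 [0.582 0.033 0.014]
 [0.422 0.034 0.014]
 [0.425 0.336 0.014]]
[[325.2, 0.0, 271.5], [0.0, 325.2, 210.5], [0.0, 0.0, 1.0]] [[0.382, 0.892, 0.241, 0.301], [-0.924, 0.369, 0.1, -0.552], [-0.0, -0.261, 0.965, 0.374], [0.0, 0.0, 0.0, 1.0]]
```

>>> apply_moves([
  {"translation":[0.33,-0.34,0],"twist":-1,"hand":0},
  {"translation":[0.36,-0.3,0],"twist":-1,"hand":0},
  {"translation":[0.39,-0.26,0],"twist":-1,"hand":0},
  {"translation":[0.42,-0.22,0],"twist":-1,"hand":0},
  {"translation":[0.44,-0.18,0],"twist":-1,"hand":0},
  {"translation":[0.46,-0.14,0],"twist":-1,"hand":0},
  {"translation":[0.47,-0.09,0],"twist":-1,"hand":0},
  {"translation":[0.47,-0.04,0],"twist":-1,"hand":0},
])

```text
time: 2.2
tool_pos: [0.3828, -0.2246, 0.2536]
tool_rot: [0.001, 0.826, 0.563, 0.0]
contact_force: [0.8, 0.1, -0.1]
gripper_width: -0.002
grasp_force: 0.0
```

>>> apply_moves([
  {"translation":[0.47,0,0],"twist":-1,"hand":0},
  {"translation":[0.47,0.05,0],"twist":-1,"hand":0},
  {"translation":[0.47,0.1,0],"twist":-1,"hand":0},
  {"translation":[0.45,0.14,0],"twist":-1,"hand":0},
  {"translation":[0.44,0.19,0],"twist":-1,"hand":0},
  {"translation":[0.41,0.23,0],"twist":-0.05,"hand":0},
  {"translation":[0.41,0.23,0],"twist":0,"hand":0},
  {"translation":[0,0,0],"twist":0,"hand":0},
])

```text
time: 3.0
tool_pos: [0.5075, 0.0854, 0.2533]
tool_rot: [-0.0, 0.658, 0.753, 0.001]
contact_force: [-0.0, -0.7, -0.5]
gripper_width: 0.0
grasp_force: 0.0
```

```bash
cat >> h.py <<'E'
def wcal():
    c=get_calibration('wrist'); return np.array(c['camera_matrix']),np.array(c['pose'])
def wray(uv,z,cal):
    K,T=cal; x=(uv[0]-K[0,2])/K[0,0]; y=(uv[1]-K[1,2])/K[1,1]; r=np.hypot(x,y)+1e-9
    d=T[:3,:3]@[np.sin(r)*x/r,-np.sin(r)*y/r,-np.cos(r)]; return T[:3,3]+d*(z-T[2,3])/d[2]
def board(p,c,yaw): # world->board
    d=np.array(p[:2])-c; a=np.radians(yaw); return np.round([d@[np.cos(a),np.sin(a)],d@[-np.sin(a),np.cos(a)]],4)
E
python3 - <<'E'
from h import *
np.set_printoptions(suppress=True,precision=4)
cal=wcal(); im=snap('wrist','w1.png'); print(state()['tool_pos'])
np.savez('w1.npz',K=cal[0],T=cal[1])
for n in ['slide_back','lever_tip','cup_mid','stop_pad']:
    print(n,[(np.round(x['point'],3).tolist(),round(x['score'],2)) for x in recognise('wrist',n)[:2]])
cv2.imwrite('pics/w1b.png',cv2.resize(im,(800,600))[:,:,::-1])
E
```

```text
[0.507  0.0832 0.2532]
slide_back [([0.46, -0.048, 0.013], 0.62)]
lever_tip [([0.443, 0.14, 0.059], 0.97)]
cup_mid [([0.5, 0.258, 0.041], 0.85), ([0.441, 0.135, 0.058], 0.58)]
stop_pad []
```

View pics/w1b.png

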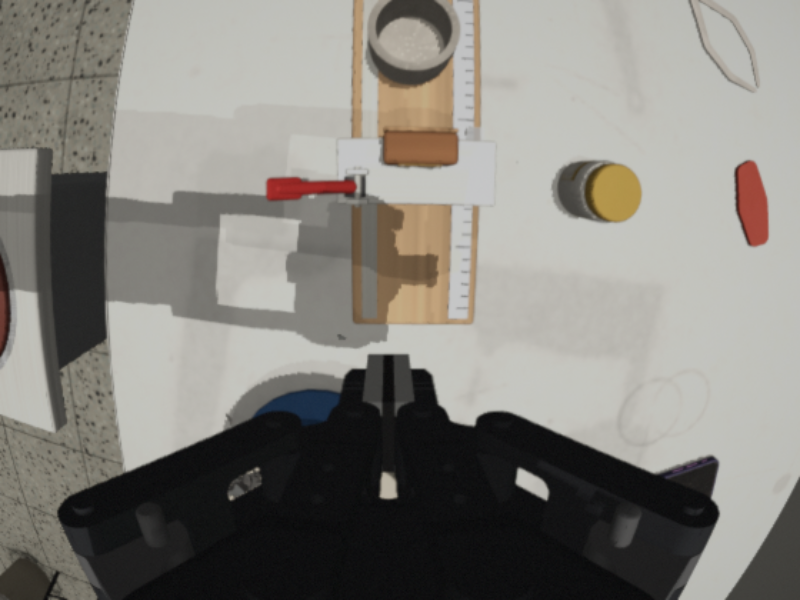

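The wrist view shows the bed's near end at (354–473, 322). The saddle's rear edge is at v≈204, the jaw block at (384–458, 130–165), the lever pad at (283,188) and the cup at (413,38). The jar is well clear at (612,192).

Run:
```python
from h import *
np.set_printoptions(suppress=True,precision=4)
d=np.load('w1.npz');cal=(d['K'],d['T']); W=lambda u,v,z:wray((u*.7,v*.7),z,cal)
A=W(354,323,.014);B=W(473,321,.014);x=B-A;print('end',A,B,np.linalg.norm(x),np.degrees(np.arctan2(x[1],x[0])))
L=W(353,30,.014);y=L-A;print('left edge yaw',np.degrees(np.arctan2(-y[0],y[1])))
L=W(480,60,.014);y=L-B;print('right edge yaw',np.degrees(np.arctan2(-y[0],y[1])))
S1=W(339,203,.024);S2=W(494,205,.024);print('saddle',S1,S2)
print('jaw back top?',W(384,160,.064),W(457,160,.064),'foot',W(384,165,.026),W(457,165,.026))
print('lever pad',W(283,188,.064),'pivot',W(356,186,.03)); print('cup rim outer',W(368,30,.074),W(459,30,.074))
a=np.radians(7.4); c=(A+B)/2+.15*np.array([-np.sin(a),np.cos(a),0]);print('centre',c)
for n,p in dict(sad=(S1+S2)/2,lev=W(283,188,.064),piv=W(356,186,.03),foot=(W(384,165,.026)+W(457,165,.026))/2,cup=(W(368,30,.074)+W(459,30,.074))/2,lever_net=[.443,.14]).items(): print(n,board(p,c[:2],7.4))
```

```text
end [0.4873 0.0325 0.014 ] [0.5837 0.0469 0.014 ] 0.0974706039067206 8.515122392255781
left edge yaw 7.451842258571224
right edge yaw 7.200182230619539
saddle [0.4653 0.1279 0.024 ] [0.5818 0.1429 0.024 ]
jaw back top? [0.4951 0.1626 0.064 ] [0.5429 0.1697 0.064 ] foot [0.4951 0.1604 0.026 ] [0.5488 0.1683 0.026 ]
lever pad [0.4302 0.1364 0.064 ] pivot [0.4768 0.1423 0.03  ]
cup rim outer [0.4735 0.2474 0.074 ] [0.5315 0.2565 0.074 ]
centre [0.5161 0.1885 0.014 ]
sad [ 0.0005 -0.0536]
lev [-0.092  -0.0406]
piv [-0.0449 -0.0408]
foot [ 0.0026 -0.0247]
cup [-0.0054  0.0648]
lever_net [-0.0788 -0.0386]
```

>>> apply_moves([
  {"translation":[0.43,0.22,0],"twist":0,"hand":0},
  {"translation":[0,0,0.47],"twist":0,"hand":0},
  {"translation":[0,0,0.47],"twist":0,"hand":0},
  {"translation":[0,0,0.47],"twist":0,"hand":0},
  {"translation":[0,0,0.47],"twist":0,"hand":0},
  {"translation":[0,0,0],"twist":0,"hand":0},
  {"translation":[0,0,0],"twist":0,"hand":0},
])

```text
time: 3.95
tool_pos: [0.5229, 0.1253, 0.0656]
tool_rot: [-0.0, 0.661, 0.75, -0.0]
contact_force: [0.6, 0.3, 1.1]
gripper_width: 0.004
grasp_force: 0.0
```

Run:
```python
from h import *
s=state();print(s['time'],np.round(s['tool_pos'],4),s['contact_force'],board(s['tool_pos'],np.array([.516,.1885]),7.5))
a=snap('side','s2.png'); cv2.imwrite('pics/s2b.png',cv2.resize(a[200:340,200:360],None,fx=4,fy=4,interpolation=cv2.INTER_CUBIC)[:600,:,::-1])
```

```text
3.95 [0.5229 0.1253 0.0656] [0.55263145 0.33190855 1.09665836] [-0.0014 -0.0635]
```

View pics/s2b.png

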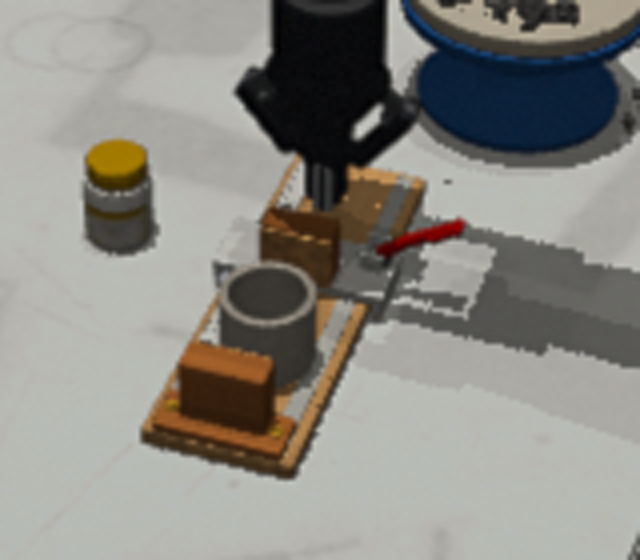

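The side view shows the shut fingers standing behind the jaw block, at (325,180) in the crop, clear of the raised lever. I can push from here.

>>> apply_moves([
  {"translation":[0.1,0,0],"twist":0,"hand":0},
  {"translation":[0.1,0,0],"twist":0,"hand":0},
  {"translation":[0.04,0,0],"twist":0,"hand":0},
  {"translation":[0.04,0,0],"twist":0,"hand":0},
  {"translation":[0.04,0,0],"twist":0,"hand":0},
  {"translation":[0.04,0,0],"twist":0,"hand":0},
  {"translation":[0.04,0,0],"twist":0,"hand":0},
  {"translation":[0,0,0],"twist":0,"hand":0},
])

```text
time: 4.8
tool_pos: [0.5177, 0.1666, 0.0651]
tool_rot: [-0.0, 0.661, 0.751, -0.0]
contact_force: [0.3, 0.2, -0.4]
gripper_width: 0.001
grasp_force: 0.0
```

>>> apply_moves([
  {"translation":[0.03,0,0],"twist":0,"hand":0},
  {"translation":[0.03,0,0],"twist":0,"hand":0},
  {"translation":[0.03,0,0],"twist":0,"hand":0},
  {"translation":[0.03,0,0],"twist":0,"hand":0},
])

```text
time: 5.2
tool_pos: [0.5162, 0.178, 0.065]
tool_rot: [-0.0, 0.661, 0.751, -0.0]
contact_force: [-1.4, -1.9, -0.7]
gripper_width: 0.001
grasp_force: 0.8
```

Run:
```python
from h import *
s=state();print(s['time'],np.round(s['tool_pos'],4),s['contact_force'],board(s['tool_pos'],np.array([.516,.1885]),7.5))
a=snap('side','s3.png'); cv2.imwrite('pics/s3b.png',cv2.resize(a[200:340,200:360],None,fx=4,fy=4,interpolation=cv2.INTER_CUBIC)[:600,:,::-1])
```

```text
5.2 [0.5162 0.178  0.065 ] [-1.4101899  -1.94562756 -0.67818587] [-0.0012 -0.0104]
```

View pics/s3b.png

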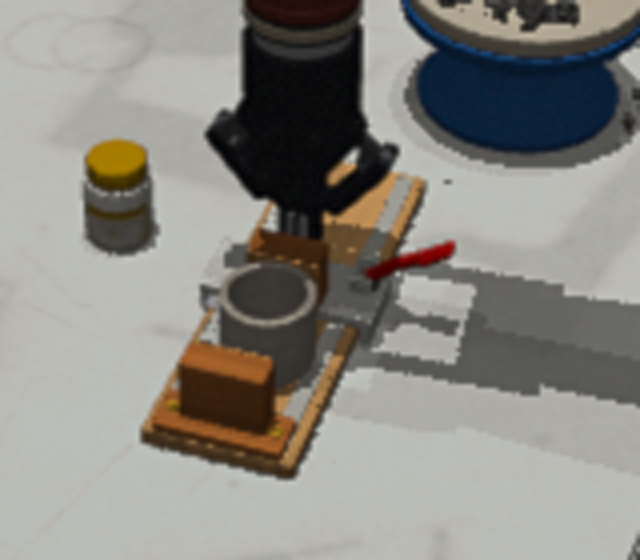

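The jaw has followed the fingers and the cup hasn't moved yet. I'll continue gently.

>>> apply_moves([
  {"translation":[0.03,0,0],"twist":0,"hand":0},
  {"translation":[0.03,0,0],"twist":0,"hand":0},
  {"translation":[0.03,0,0],"twist":0,"hand":0},
  {"translation":[0.03,0,0],"twist":0,"hand":0},
  {"translation":[0.03,0,0],"twist":0,"hand":0},
])

```text
time: 5.75
tool_pos: [0.5143, 0.1928, 0.0651]
tool_rot: [0.0, 0.661, 0.751, -0.0]
contact_force: [-0.6, -2.6, -1.8]
gripper_width: 0.004
grasp_force: 1.4
```

```bash
cat > m.py <<'E'
from h import *
grab_frame('side')
for n in ['cup_mid']:
    m=regions_of('side',n)[0]['pixels'];v,u=np.nonzero(m);print(n,u.min(),u.max(),v.min(),v.max(),u.mean().round(2),v.mean().round(2))
S=[]
for i in range(4):
    grab_frame('side');S.append(state()['contact_force'])
s=state();print(s['time'],np.round(s['tool_pos'],4),np.mean(S,0).round(2),board(s['tool_pos'],np.array([.516,.1885]),7.5))
E
python3 m.py
python3 - <<'E'
from h import *
E
```

```text
cup_mid 253 279 266 296 266.99 278.92
6.05 [0.515  0.1932 0.0658] [ 0.36 -0.76 -0.  ] [-0.0004  0.0048]
```

>>> apply_moves([
  {"translation":[0.02,0,0],"twist":0,"hand":0},
  {"translation":[0.02,0,0],"twist":0,"hand":0},
  {"translation":[0.02,0,0],"twist":0,"hand":0},
])

```text
time: 6.35
tool_pos: [0.5143, 0.1987, 0.0658]
tool_rot: [0.001, 0.661, 0.75, 0.0]
contact_force: [0.8, -3.3, 1.9]
gripper_width: 0.0
grasp_force: 1.5
```

```bash
python3 m.py
python3 - <<'E'
import cv2
from h import *
a=snap('side','s4.png'); cv2.imwrite('pics/s4b.png',cv2.resize(a[220:320,220:340],None,fx=5,fy=5,interpolation=cv2.INTER_CUBIC)[:600,:,::-1])
E
```

```text
cup_mid 253 277 267 297 266.33 279.83
6.65 [0.5139 0.199  0.0654] [ 0.85 -1.41  0.76] [-0.0007  0.0107]
```

View pics/s4b.png

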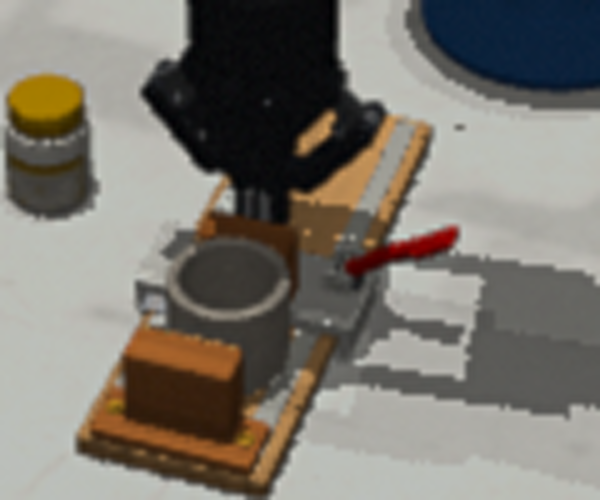

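The jaw has just met the cup, which is starting to slide. Its gap to the stop is still visible.

>>> apply_moves([
  {"translation":[0.02,0,0],"twist":0,"hand":0},
  {"translation":[0.02,0,0],"twist":0,"hand":0},
  {"translation":[0.01,0,0],"twist":0,"hand":0},
])

```text
time: 7.0
tool_pos: [0.5131, 0.2038, 0.0653]
tool_rot: [0.0, 0.661, 0.751, -0.0]
contact_force: [1.6, -3.0, 0.7]
gripper_width: -0.001
grasp_force: 1.5
```

```bash
python3 m.py
python3 - <<'E'
from h import *
for y in (.065,.075,.084):
    a=np.radians(7.5);p=np.array([.516,.1885,.044])+y*np.array([-np.sin(a),np.cos(a),0]);print(y,proj('side',p).round(2))
E
```

```text
cup_mid 253 276 269 298 265.9 281.0
7.3 [0.5131 0.2039 0.0653] [ 1.04 -1.85  0.88] [-0.0008  0.0156]
0.065 [265.18 279.77]
0.075 [263.85 282.32]
0.084 [262.64 284.63]
```

>>> apply_moves([
  {"translation":[0.01,0,0],"twist":0,"hand":0},
  {"translation":[0.01,0,0],"twist":0,"hand":0},
  {"translation":[0.01,0,0],"twist":0,"hand":0},
  {"translation":[0.01,0,0],"twist":0,"hand":0},
])

```text
time: 7.7
tool_pos: [0.513, 0.2051, 0.0653]
tool_rot: [0.002, 0.66, 0.751, -0.002]
contact_force: [2.0, -14.8, 2.8]
gripper_width: 0.0
grasp_force: 7.7
```

```bash
python3 m.py
```

```text
cup_mid 252 276 269 299 265.88 281.15
8.0 [0.513  0.2051 0.0653] [  0.79 -12.97   2.54] [-0.0008  0.0168]
```

>>> apply_moves([
  {"translation":[-0.004,0,0],"twist":0,"hand":0},
  {"translation":[-0.003,0,0],"twist":0,"hand":0},
  {"translation":[0,0,0],"twist":0,"hand":0},
  {"translation":[0,0,0],"twist":0,"hand":0},
  {"translation":[0,0,0],"twist":0,"hand":0},
])

```text
time: 8.5
tool_pos: [0.513, 0.205, 0.0653]
tool_rot: [0.001, 0.661, 0.751, -0.002]
contact_force: [1.0, -10.1, 1.9]
gripper_width: 0.001
grasp_force: 5.1
```

```bash
python3 m.py
```

```text
cup_mid 252 276 269 299 265.63 280.97
8.8 [0.513  0.205  0.0653] [ 0.33 -9.88  1.84] [-0.0008  0.0167]
```

>>> apply_moves([
  {"translation":[-0.04,0,0],"twist":0,"hand":0},
  {"translation":[-0.16,0,0],"twist":0,"hand":0},
  {"translation":[0,0,-0.3],"twist":0,"hand":0},
  {"translation":[0,0,-0.3],"twist":0,"hand":0},
  {"translation":[-0.03,-0.42,0],"twist":0,"hand":0},
  {"translation":[-0.03,-0.41,0],"twist":0,"hand":0},
  {"translation":[0,0,0],"twist":0,"hand":0},
  {"translation":[0,0,0],"twist":0,"hand":0},
])

```text
time: 9.6
tool_pos: [0.433, 0.1704, 0.125]
tool_rot: [-0.0, 0.661, 0.751, 0.0]
contact_force: [0.6, 0.5, 0.4]
gripper_width: 0.002
grasp_force: 0.0
```

```bash
python3 m.py
python3 - <<'E'
from h import *
cal=wcal(); im=snap('wrist','w2.png'); np.savez('w2.npz',K=cal[0],T=cal[1])
for n in ['lever_tip','cup_mid']:
    print(n,[(np.round(x['point'],3).tolist(),round(x['score'],2),board(x['point'],np.array([.516,.1885]),7.5)) for x in recognise('wrist',n)[:2]])
cv2.imwrite('pics/w2b.png',cv2.resize(im,(800,600))[:,:,::-1])
E
```

```text
cup_mid 252 276 269 298 265.89 280.94
9.9 [0.4347 0.1708 0.1256] [ 0.14 -0.25  0.2 ] [-0.0829 -0.0069]
lever_tip [([0.429, 0.193, 0.057], 0.9, array([-0.0853,  0.0154]))]
cup_mid [([0.506, 0.271, 0.053], 0.58, array([0.0006, 0.0831]))]
```

View pics/w2b.png

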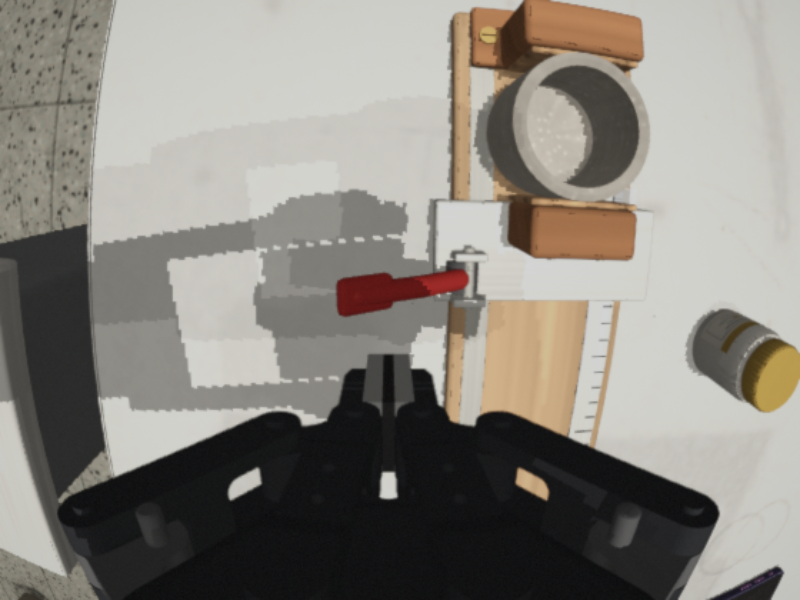

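The cup sits nipped between both pads, with the lever pad at (365,294) and the lever pivot at (468,275).

Run:
```python
from h import *
d=np.load('w2.npz');cal=(d['K'],d['T']); W=lambda u,v,z:wray((u*.7,v*.7),z,cal)
b=lambda p:board(p,np.array([.516,.1885]),7.5)
print('pad',b(W(365,294,.063)),'mid',b(W(420,286,.05)),'pivot',b(W(468,278,.035)),'saddle back',b(W(440,297,.024)),b(W(640,299,.024)))
c=(W(497,130,.044)+W(640,130,.044))/2;print('cup rim',b((W(513,130,.074)+W(649,130,.074))/2), 'jaw back top edge',b(W(525,215,.064)),b(W(635,215,.064)),'base',b(W(525,256,.026)))
```

```text
pad [-0.0916  0.0124] mid [-0.0684  0.0126] pivot [-0.0447  0.0128] saddle back [-0.0565  0.0008] [ 0.0561 -0.0007]
cup rim [-0.0057  0.0809] jaw back top edge [-0.0271  0.0452] [0.0243 0.0475] base [-0.0146  0.0221]
```

>>> apply_moves([
  {"translation":[0.2,-0.01,0],"twist":0,"hand":0},
  {"translation":[0,0,0.25],"twist":0,"hand":0},
  {"translation":[0,0,0.1],"twist":0,"hand":0},
  {"translation":[0,0,0.06],"twist":0,"hand":0},
  {"translation":[0,0,0.06],"twist":0,"hand":0},
  {"translation":[0,0,0],"twist":0,"hand":0},
])

```text
time: 10.65
tool_pos: [0.4303, 0.1903, 0.078]
tool_rot: [-0.0, 0.661, 0.75, -0.0]
contact_force: [-0.0, 0.7, -0.1]
gripper_width: -0.001
grasp_force: 0.0
```

>>> apply_moves([
  {"translation":[0,0,0.04],"twist":0,"hand":0},
  {"translation":[0,0,0.04],"twist":0,"hand":0},
  {"translation":[0,0,0.04],"twist":0,"hand":0},
  {"translation":[0,0,0],"twist":0,"hand":0},
])

```text
time: 11.05
tool_pos: [0.4301, 0.1904, 0.0661]
tool_rot: [-0.0, 0.661, 0.751, -0.0]
contact_force: [-0.5, 0.4, 2.6]
gripper_width: 0.0
grasp_force: 0.9
```

>>> apply_moves([
  {"translation":[0,0,0.04],"twist":0,"hand":0},
  {"translation":[0,0,0.04],"twist":0,"hand":0},
  {"translation":[0,0,0.03],"twist":0,"hand":0},
  {"translation":[0,0,0.02],"twist":0,"hand":0},
  {"translation":[0,0,0],"twist":0,"hand":0},
])

```text
time: 11.55
tool_pos: [0.4299, 0.1905, 0.0555]
tool_rot: [-0.001, 0.661, 0.751, -0.001]
contact_force: [-11.6, -3.0, 20.9]
gripper_width: 0.001
grasp_force: 10.8
```

>>> apply_moves([
  {"translation":[0,0,0.015],"twist":0,"hand":0},
  {"translation":[0,0,0.01],"twist":0,"hand":0},
  {"translation":[0,0,0],"twist":0,"hand":0},
])

```text
time: 11.85
tool_pos: [0.43, 0.1906, 0.0549]
tool_rot: [-0.001, 0.661, 0.751, -0.002]
contact_force: [-19.4, -5.2, 35.0]
gripper_width: 0.004
grasp_force: 18.0
```

>>> apply_moves([
  {"translation":[0,0,-0.04],"twist":0,"hand":0},
  {"translation":[0,0,-0.1],"twist":0,"hand":0},
  {"translation":[0,0,-0.4],"twist":0,"hand":0},
  {"translation":[0,0,-0.4],"twist":0,"hand":0},
  {"translation":[-0.2,0,-0.2],"twist":0,"hand":0},
  {"translation":[0,0,0],"twist":0,"hand":0},
  {"translation":[0,0,0],"twist":0,"hand":0},
])

```text
time: 12.55
tool_pos: [0.4327, 0.1705, 0.1646]
tool_rot: [0.0, 0.661, 0.75, 0.0]
contact_force: [-1.1, -0.5, 0.2]
gripper_width: -0.0
grasp_force: 0.0
```

```bash
python3 m.py
python3 - <<'E'
from h import *
cal=wcal(); im=snap('wrist','w3.png'); np.savez('w3.npz',K=cal[0],T=cal[1])
for n in ['lever_tip','cup_mid']:
    print(n,[(np.round(x['point'],3).tolist(),round(x['score'],2),board(x['point'],np.array([.516,.1885]),7.5)) for x in recognise('wrist',n)[:2]])
cv2.imwrite('pics/w3b.png',cv2.resize(im,(800,600))[:,:,::-1])
E
```

```text
cup_mid 252 276 269 298 265.71 280.93
12.85 [0.4319 0.1707 0.1633] [ 0.12  0.02 -0.08] [-0.0857 -0.0067]
lever_tip [([0.428, 0.192, 0.032], 0.6, array([-0.0867,  0.0144]))]
cup_mid [([0.504, 0.27, 0.048], 0.81, array([-0.0015,  0.0827]))]
```

View pics/w3b.png

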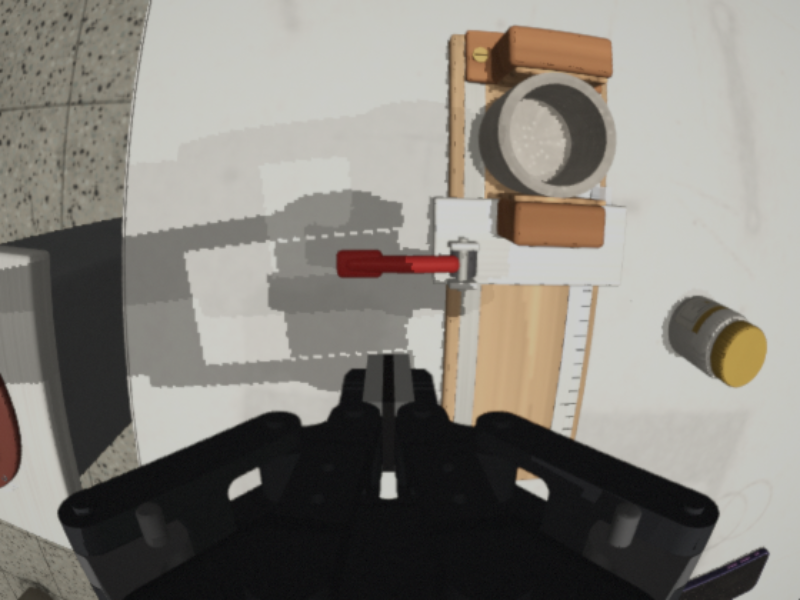

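The lever now lies level, with its pad at (360,263). The cup is still nipped and the saddle hasn't moved. I'll check the numbers before grasping.

Run:
```python
from h import *
d=np.load('w3.npz');cal=(d['K'],d['T']); W=lambda u,v,z:wray((u*.7,v*.7),z,cal)
b=lambda p:board(p,np.array([.516,.1885]),7.5)
print('pad@.032 if locked x=-.102',b(W(360,263,.032)),'@.04',b(W(360,263,.04)),b(W(338,263,.03)))
print('cup rim x',b((W(497,132,.074)+W(615,132,.074))/2),b(W(497,132,.074)),b(W(615,132,.074)),'y',b(W(556,72,.074)),b(W(556,196,.074)))
```

```text
pad@.032 if locked x=-.102 [-0.1008  0.0127] @.04 [-0.1003  0.0142] [-0.1132  0.0125]
cup rim x [-0.0059  0.0837] [-0.0358  0.0812] [0.0241 0.0861] y [-0.0069  0.1123] [-0.0067  0.0529]
```

>>> apply_moves([
  {"translation":[0.3,0.265,0],"twist":0,"hand":1},
  {"translation":[0.3,0.265,0],"twist":0,"hand":1},
  {"translation":[0.3,0.265,0],"twist":0,"hand":1},
  {"translation":[0,0,0],"twist":0,"hand":1},
  {"translation":[0,0,0],"twist":0,"hand":1},
  {"translation":[0,0,0],"twist":0,"hand":1},
  {"translation":[0,0,0.2],"twist":0,"hand":1},
  {"translation":[0,0,0],"twist":0,"hand":1},
])

```text
time: 13.8
tool_pos: [0.4982, 0.2684, 0.1425]
tool_rot: [-0.001, 0.661, 0.75, -0.002]
contact_force: [0.2, 0.9, -1.0]
gripper_width: 0.997
grasp_force: 0.0
```

```bash
python3 m.py
python3 - <<'E'
from h import *
cal=wcal(); im=snap('wrist','w4.png'); cv2.imwrite('pics/w4b.png',cv2.resize(im,(800,600))[:,:,::-1]); print(state()['gripper_width'])
E
```

```text
cup_mid 252 277 269 299 266.07 281.14
14.1 [0.5006 0.2699 0.1459] [ 0.06 -0.2  -0.02] [-0.0046  0.0827]
1.001343785013345
```

View pics/w4b.png

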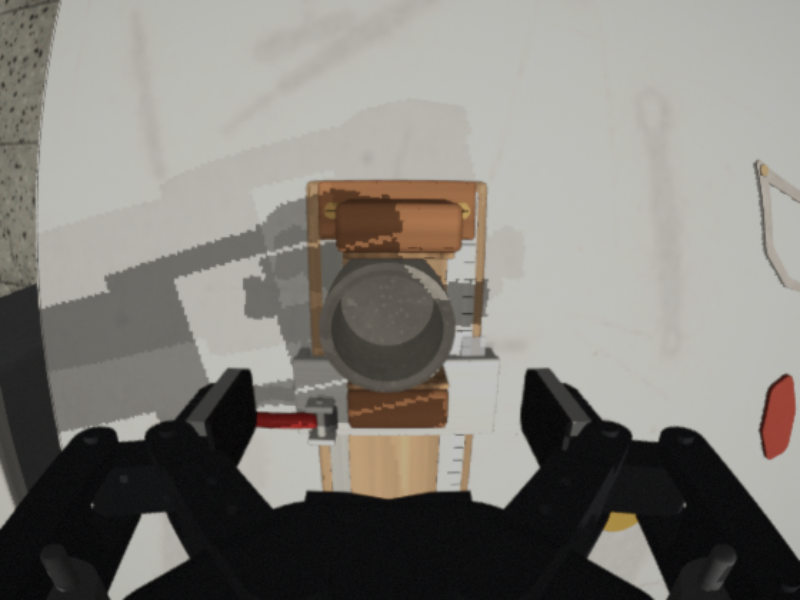

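The fingers straddle the cup evenly, with the cup centre and finger midpoint both at u≈389. Next I descend and grip.

>>> apply_moves([
  {"translation":[0,0,0.35],"twist":0,"hand":1},
  {"translation":[0,0,0.35],"twist":0,"hand":1},
  {"translation":[0,0,0.2],"twist":0,"hand":1},
  {"translation":[0,0,0.13],"twist":0,"hand":1},
  {"translation":[0,0,0],"twist":0,"hand":1},
  {"translation":[0,0,0],"twist":0,"hand":1},
])

```text
time: 14.75
tool_pos: [0.501, 0.2702, 0.0428]
tool_rot: [0.0, 0.661, 0.751, 0.001]
contact_force: [0.5, 0.2, 1.0]
gripper_width: 0.999
grasp_force: 0.0
```

>>> apply_moves([
  {"translation":[0,0,0],"twist":0,"hand":0.85},
  {"translation":[0,0,0],"twist":0,"hand":0.78},
  {"translation":[0,0,0],"twist":0,"hand":0.74},
  {"translation":[0,0,0],"twist":0,"hand":0.71},
  {"translation":[0,0,0],"twist":0,"hand":0.69},
  {"translation":[0,0,0],"twist":0,"hand":0.6},
  {"translation":[0,0,0],"twist":0,"hand":0.6},
])

```text
time: 15.45
tool_pos: [0.5005, 0.2701, 0.043]
tool_rot: [0.0, 0.661, 0.751, 0.0]
contact_force: [-4.1, -1.3, 5.7]
gripper_width: 0.702
grasp_force: 63.0
```

>>> apply_moves([
  {"translation":[0,0,0],"twist":0,"hand":0.5},
  {"translation":[0,0,-0.03],"twist":0,"hand":0.5},
  {"translation":[0,0,-0.05],"twist":0,"hand":0.5},
  {"translation":[0,0,-0.1],"twist":0,"hand":0.5},
  {"translation":[0,0,-0.2],"twist":0,"hand":0.5},
  {"translation":[0,0,-0.3],"twist":0,"hand":0.5},
  {"translation":[0,0,0],"twist":0,"hand":0.5},
])

```text
time: 16.15
tool_pos: [0.5035, 0.271, 0.1155]
tool_rot: [0.002, 0.661, 0.751, 0.004]
contact_force: [1.5, 0.1, 1.0]
gripper_width: 0.7
grasp_force: 65.7
```

>>> apply_moves([
  {"translation":[0,0,-0.4],"twist":0,"hand":0.5},
  {"translation":[0,0,-0.45],"twist":0,"hand":0.5},
  {"translation":[0,0,-0.45],"twist":0,"hand":0.5},
  {"translation":[-0.2,-0.03,0],"twist":0,"hand":0.5},
  {"translation":[-0.4,-0.07,0],"twist":0,"hand":0.5},
  {"translation":[-0.45,-0.08,0],"twist":0,"hand":0.5},
  {"translation":[-0.45,-0.08,0],"twist":0,"hand":0.5},
  {"translation":[-0.45,-0.08,0],"twist":0,"hand":0.5},
])

```text
time: 16.95
tool_pos: [0.4905, 0.0705, 0.2394]
tool_rot: [0.0, 0.661, 0.751, -0.0]
contact_force: [-0.7, -0.5, -1.1]
gripper_width: 0.702
grasp_force: 65.7
```

>>> apply_moves([
  {"translation":[-0.45,-0.08,0],"twist":0,"hand":0.5},
  {"translation":[-0.45,-0.08,0],"twist":0,"hand":0.5},
  {"translation":[-0.45,-0.08,0],"twist":0,"hand":0.5},
  {"translation":[-0.45,-0.08,0],"twist":0,"hand":0.5},
  {"translation":[-0.45,-0.08,0],"twist":0,"hand":0.5},
  {"translation":[-0.45,-0.08,0],"twist":0,"hand":0.5},
  {"translation":[-0.45,-0.08,0],"twist":0,"hand":0.5},
  {"translation":[-0.4,-0.07,0],"twist":0,"hand":0.5},
])

```text
time: 17.75
tool_pos: [0.4728, -0.2902, 0.2393]
tool_rot: [-0.0, 0.661, 0.75, -0.0]
contact_force: [0.6, 0.9, -1.0]
gripper_width: 0.701
grasp_force: 65.7
```

>>> apply_moves([
  {"translation":[-0.4,-0.07,0],"twist":0,"hand":0.5},
  {"translation":[-0.3,-0.05,0],"twist":0,"hand":0.5},
  {"translation":[-0.15,-0.03,0],"twist":0,"hand":0.5},
  {"translation":[0,0,0],"twist":0,"hand":0.5},
  {"translation":[0,0,0],"twist":0,"hand":0.5},
])

```text
time: 18.25
tool_pos: [0.4695, -0.3733, 0.2394]
tool_rot: [-0.001, 0.661, 0.751, 0.0]
contact_force: [-0.5, 1.3, -1.4]
gripper_width: 0.704
grasp_force: 65.7
```

Run:
```python
from h import *
s=state();print(s['time'],s['tool_pos'],s['tool_rot'],s['grasp_force'],s['contact_force'])
a=snap('top','t5.png');b=snap('side','s5.png')
A=cv2.resize(a[120:300,120:450],(800,436));B=cv2.resize(b[130:330,190:390],(0,0),fx=2,fy=2)
o=np.vstack([cv2.resize(A,(600,327)),cv2.resize(b[130:330,180:400],(300,273)) .repeat(2,axis=1)]);cv2.imwrite('pics/c5.png',o[:,:,::-1])
m=regions_of('top','ware_board')[0]['pixels'].astype(np.uint8);r=cv2.minAreaRect(np.vstack(cv2.findContours(m,0,2)[0]));print(np.round([ray('top',t,.022) for t in cv2.boxPoints(r)],3))
for n in ['cup_mid','green_mid','bisque_mid']:
  for c in ['top','side']: print(n,c,[(np.round(x['point'],3).tolist(),round(x['score'],2)) for x in recognise(c,n)[:2]])
```

```text
18.25 [ 0.46945626 -0.3733496   0.2393506 ] [-6.42839228e-04  6.60765173e-01  7.50592357e-01  2.93331471e-04] 65.66619552013435 [-0.53036883  1.30726233 -1.40153348]
[[ 0.75  -0.295  0.022]
 [ 0.765 -0.431  0.022]
 [ 0.405 -0.449  0.022]
 [ 0.392 -0.319  0.022]]
cup_mid top [([0.474, -0.351, 0.236], 0.72)]
cup_mid side [([0.464, -0.35, 0.25], 0.91)]
green_mid top [([0.624, -0.391, 0.05], 0.66)]
green_mid side [([0.616, -0.363, 0.054], 0.8)]
bisque_mid top [([0.72, -0.381, 0.069], 0.83)]
bisque_mid side [([0.71, -0.35, 0.076], 0.7)]
```

View pics/c5.png

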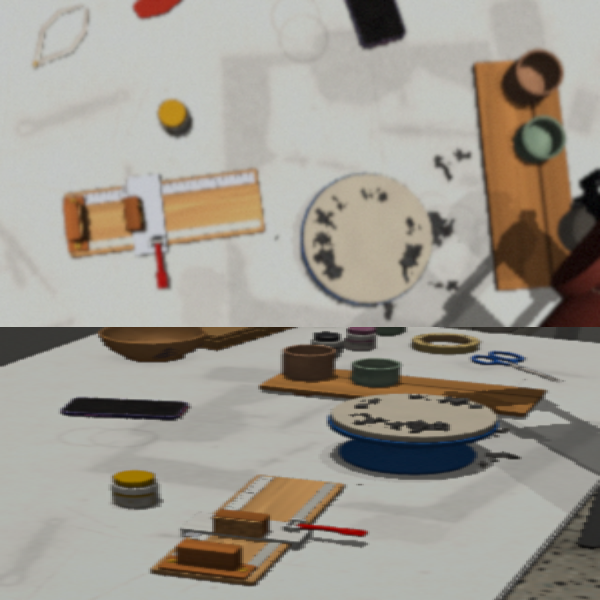

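The jaw and lever are unchanged in both views, and the other cups are where they were. The held cup hovers over the free half of the ware board, so I lower it.

>>> apply_moves([
  {"translation":[-0.06,0,0.2],"twist":0,"hand":0.5},
  {"translation":[0,0,0.45],"twist":0,"hand":0.5},
  {"translation":[0,0,0.45],"twist":0,"hand":0.5},
  {"translation":[0,0,0.4],"twist":0,"hand":0.5},
  {"translation":[0,0,0.25],"twist":0,"hand":0.5},
  {"translation":[0,0,0.06],"twist":0,"hand":0.5},
  {"translation":[0,0,0],"twist":0,"hand":0.5},
  {"translation":[0,0,0],"twist":0,"hand":0.5},
])

```text
time: 19.5
tool_pos: [0.4714, -0.3812, 0.061]
tool_rot: [0.002, 0.661, 0.751, -0.0]
contact_force: [0.1, 0.5, -0.9]
gripper_width: 0.7
grasp_force: 65.7
```

>>> apply_moves([
  {"translation":[0,0,0.04],"twist":0,"hand":0.5},
  {"translation":[0,0,0.03],"twist":0,"hand":0.5},
  {"translation":[0,0,0.015],"twist":0,"hand":0.5},
  {"translation":[0,0,0.01],"twist":0,"hand":0.5},
  {"translation":[0,0,0],"twist":0,"hand":0.5},
  {"translation":[0,0,0],"twist":0,"hand":0.5},
])

```text
time: 20.1
tool_pos: [0.4707, -0.3805, 0.051]
tool_rot: [0.0, 0.661, 0.751, -0.0]
contact_force: [-3.0, 1.8, 6.6]
gripper_width: 0.698
grasp_force: 66.5
```

Contact came at the expected height with 6.6 N up. I'll release slowly and then retreat straight up.

>>> apply_moves([
  {"translation":[0,0,0],"twist":0,"hand":0.72},
  {"translation":[0,0,0],"twist":0,"hand":0.76},
  {"translation":[0,0,0],"twist":0,"hand":0.85},
  {"translation":[0,0,0],"twist":0,"hand":1},
  {"translation":[0,0,0],"twist":0,"hand":1},
  {"translation":[0,0,0],"twist":0,"hand":1},
  {"translation":[0,0,0],"twist":0,"hand":1},
])

```text
time: 20.8
tool_pos: [0.4703, -0.3801, 0.0492]
tool_rot: [-0.0, 0.661, 0.751, 0.0]
contact_force: [-0.0, 0.3, -0.5]
gripper_width: 0.999
grasp_force: 0.0
```

>>> apply_moves([
  {"translation":[0,0,-0.1],"twist":0,"hand":1},
  {"translation":[0,0,-0.4],"twist":0,"hand":1},
  {"translation":[0,0,-0.45],"twist":0,"hand":1},
  {"translation":[0,0,-0.45],"twist":0,"hand":1},
  {"translation":[0,0,-0.4],"twist":0,"hand":1},
  {"translation":[0,0,0],"twist":0,"hand":1},
  {"translation":[0,0,0],"twist":0,"hand":1},
])

```text
time: 21.5
tool_pos: [0.4709, -0.3807, 0.2318]
tool_rot: [0.002, 0.661, 0.751, -0.0]
contact_force: [-0.6, 0.2, -1.8]
gripper_width: 0.998
grasp_force: 0.0
```

Run:
```python
from h import *
s=state();print(s['time'],s['tool_pos'],s['contact_force'],s['gripper_width'])
w=snap('wrist','w6.png');b=snap('side','s6.png')
o=np.hstack([w[:,80:480],cv2.resize(b[120:330,200:400],(400,420))]);cv2.imwrite('pics/c6.png',o[:,:,::-1])
for n in ['cup_mid','green_mid','bisque_mid','lever_tip','jar_mid']: print(n,[(np.round(x['point'],3).tolist(),round(x['score'],2)) for x in recognise('side',n)[:2]])
```

```text
21.5 [ 0.47085149 -0.38066807  0.23176857] [-0.5658234   0.24175304 -1.8371944 ] 0.9982157363178091
cup_mid [([0.467, -0.358, 0.065], 0.88)]
green_mid [([0.613, -0.362, 0.056], 0.65), ([0.5, 0.229, 0.012], 0.5)]
bisque_mid [([0.708, -0.352, 0.078], 0.77)]
lever_tip []
jar_mid [([0.651, 0.186, 0.047], 0.56)]
```

View pics/c6.png

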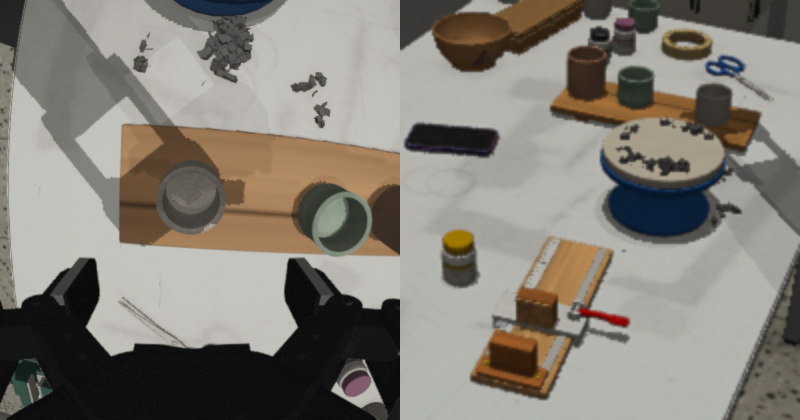

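The cup stands upright on the ware board, at (190,198) in the wrist view and (713,103) in the side view. The other cups and jar are undisturbed, the jaw is in place and the lever is level.

```bash
python3 -c "from plant import *;print(job_done())"
```

```text
the job is handed in; nothing more can be done
None
```

The cup was nipped at about 8 N (settled at about 11.5 N for a moment first, estimated peak about 13 N), the jaw locked at that setting, and the cup stood upright on the ware board; the other cups and jar show no movement, and the job was handed in at about 22 s.

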